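# Unlock the book-copying camera mast and hold it at full height

### The job

Take the square key out of its wooden holder, seat it in the square recess of the knob on the copy stand and turn it counter-clockwise (seen from above) until the steel hold-down bar has swung well clear of the mast; leave the key standing in the knob. Then take the mast by its head so that the button on its side is squeezed in, and pull the mast straight up past the first stop to the second stop, its full height. Finish while still holding it up there with the button pressed (it sinks if let go); leave the books and the other things on the table where they are.

Things in the scene. Friction and masses are not known exactly. Their poses are not given: they have to be found in the camera images.
- key_grip (a point): Loose square key, 80 mm tall, 90 g, standing tip down in its holder: black square handle 22 x 22 x 50 mm, below it a round steel shank (14 mm thick, 14 mm long) and a square steel tip 12 x 12 x 16 mm. Point: centre of the handle, 55 mm above the tip's lower end; z up along the key; x, y square to the faces of handle and tip alike (any quarter turn fits).
- key_tip (a point): Centre of the lower end of the key's square tip, 55 mm below key_grip on the key's axis; same axes.
- holder: Fixed wooden block 60 x 60 mm, 30 mm high, with a square pocket 15 x 15 mm and 16 mm deep in the middle of its top, in which the key stands (lift it straight up). Origin: centre of its underside on the table; x, y square to its sides.
- stand_mid (a point): Fixed copy stand: white board 200 mm (x) by 400 mm (y, -235 to +165), 12 mm thick, on the table. Point: on the mast's axis at the board's top; z up. The knob's axis is 110 mm along +y; the camera arm points along -y; the button faces +x. The steel sleeve at the mast's foot is 40 mm wide, its top 50 mm above the table.
- knob_recess (a point): Captive knob: 32 mm square steel block on a dark round skirt 50 mm wide, turning about a vertical axis. Point: on the axis, at the mouth of the square recess in its top, 75 mm above the table. Recess 13.6 x 13.6 mm, 16 mm deep, 2 mm chamfer; x, y square to its walls, turning with the knob; z up.
- bar_tip (a point): Tip of the flat steel hold-down bar that turns with the knob: 16 mm wide, 8 mm thick (63 to 71 mm above the table), reaching 92 mm from the knob's axis along the -y of knob_recess. At the start it lies over the mast's flange (a disc 60 mm wide, its top 60 mm above the table) and keeps the mast down. Point: centre of the bar's end.
- knob (a joint): Angle of the knob, rad: 0 = bar square over the mast's flange (starts at 0 to 0.15); grows counter-clockwise seen from above to a stop at 1.0. The bar clears the flange above 0.37, well clear above 0.5. Friction 0.1 N m: it stays where left. The key has about 0.14 rad of play in the recess each way.
- mast_head (a point): Head of the mast: black block on a 22 mm aluminium tube, 36 (x) by 40 (y) by 40 mm high. Point: its centre, 125 mm above the table when stowed; axes as stand_mid. Fingers closing along x here, one on the button (+x side), one on the -x side, squeeze the button in and hold the head at once. 40 mm lower an arm 18 mm wide, 12 mm high runs along -y to a small camera at 150 mm.
- button_face (a point): Centre of the outer face of the grey release button, a plate 26 mm wide and 30 mm high that stands 6 mm proud of the head's +x side; same axes as mast_head. It goes in by 5 mm along -x. Head and button measure 42 mm along x, 37 mm with the button in.
- button (a joint): How far the button is pressed in, m: 0 = out, 0.005 = fully in (3 N to start, 7 N fully in; springs back). Below about 0.0037 the latch keeps the mast from passing a stop.
- mast (a joint): How far the telescoping mast is pulled up, m: 0 = stowed, first stop (latch catches there if the button is out) at 0.075, second stop = end of travel at 0.150. It slides vertically. Weight and a return spring pull it down with 6 to 10 N all the way; no latch at the second stop: let go there, it drops to about 0.09.
- textbook_mid (a point): Bystander, loose: red book 170 x 100 x 20 mm lying on the board under the camera. The point is its centre.
- stamp_mid (a point): Bystander, loose: small wooden hand stamp 40 x 30 mm, 28 mm high, standing on the board between robot and knob. The point is its centre.
- pencup_mid (a point): Bystander, loose: dark steel pen cup 72 mm in diameter, 85 mm high, pens up to 130 mm. The point is on its axis, 42 mm up.
- taperoll_mid (a point): Bystander, loose: roll of clear tape lying flat, 84 mm in diameter, 24 mm high. The point is its centre.
- stapler_mid (a point): Bystander, loose: stapler 130 x 34 mm, 37 mm high, long side along its x. The point is 18 mm up in its middle.
Things that resemble listed ones, but are neither listed nor needed, are in the scene too. Leave any blue, purple or turquoise look-alike of the part that bears key_grip alone.

How it is judged:
By the outcome, as a careful person would: the job done as asked, in the order asked, and still so for the second after the job is handed in, while the arm keeps its last pose, push and grip.
It also fails if it takes over 58 s, if anything falls off the work surface, if the arm or the gripper's body presses on something with over 40 N, if the wrist force passes 120 N, or if a joint passes its speed limit or range.

### The arm

A 6-joint arm with a two-finger parallel gripper is mounted at the origin on the work surface. World frame = base frame: x ahead of the robot, y to its left, z up, the work surface at z = 0. Lengths are in m, angles in degrees, forces in N, time in s.
With the tool pointing down it reaches from about 0.3 to 0.775 m from the base axis. Payload 14.6 kg.
Tool frame: the origin (TCP) lies on the centre line of the jaws, within the pads' length; the fingertips stand 17 mm ahead of it and the grasp point (between the pads) lies 2 mm behind it; z points along the fingers, y is the direction in which the jaws open and shut (so a half turn about z gives the same grasp; the last joint's range is limited). The gripper opens to 85 mm and grips with 20 to 120 N. Pads are 22 mm wide; open, the fingers measure 114 mm over their backs; the gripper's body (76 mm by 85 mm) begins 54 mm behind the grasp point. The pads swing forward as they close: fully open they stand 13 mm farther back than shut.
Start: joints at [70.153, 17.183, 87.147, -0, 75.671, -3.816], TCP at [0.152, 0.529, 0.248] pointing down, gripper open.
Joint ranges: [-173.82, 173.82], [-45.26, 126.66], [13.44, 144.39], [-59.66, 239.66], [0, 175.72], [-146.38, 146.38]. Speed limits (degrees/s): [127.2, 127.2, 147.25, 180, 180, 180].

### API

Orientations are given as [roll, pitch, yaw] about the fixed x, y, z axes, in that order (R = Rz(yaw) Ry(pitch) Rx(roll)).
In Python, from bench import manip gives the robot as it stands.
- The arm moves only by the tool play_rows, never from a script. Its argument "increments" is a list that holds one entry, the list of rows, each a list of 7 numbers: the shift along the world's x, y, z in mm, then the turn, a rotation vector about the world's x, y, z in degrees, then the gripper command: -1 is shut, 1 is fully open, values between are in proportion. A call has 1 to 12 rows; each row is the pose to reach, as a shift and turn from the pose measured when the call began; what a row does not reach only later rows make up. A row lasts 1/12 s, in which the tool goes at most 41.7 mm and 7.16 degrees, less where a joint would pass 70% of its speed; a pose out of reach is approached as far as the arm can. A call with a gripper value outside its range is refused whole. The fingers move at their own pace and stop on an object; "newtons" is the grip in N (left out, the last holds). Time passes only in rows, so rows that repeat a pose let the fingers close. It gives the time, the measured TCP pose, the force and the opening at its end, in the units of the state.
- manip.sense(): the state, without advancing time (a new reading comes with each control period).
- manip.get_image(name): name is "scene" or "side" or "wrist"; returns the picture (400x640x3 uint8, red, green, blue); there is no depth.
- manip.camera_model(name): a dict with "fovy" (degrees; the focal length in pixels is half the picture's height over the tangent of half this angle, whatever the lens; pixels are square), "cx", "cy" (the principal point, pixels), "cam_to_world" (4x4, takes a point from camera to world coordinates); the wrist camera has in their place "tool_from_camera" (4x4, takes a point from camera to tool coordinates, whose origin is the TCP and whose axes are the flange's). Camera axes: x right, y up, looking along -z (the intrinsics and any distortion apply to the point x, -y, -z); pixel columns grow to the right and rows downward; lengths in m; the calibration is good to about 2 mm. A picture is of the moment at which its call begins: read the wrist's pose just before it. camera_model takes no time and is no camera call.
- manip.close_job(): hands the job in, once; it reports no verdict.
The state is a dict: "time_s": time; "joint_pos": joint angles; "qd": joint speeds; "joint_torque": joint torques, N m; "tool_pos": TCP position; "tool_rot": TCP orientation; "ft_force": force on the tool from outside, world axes, zero at the start; "torque": the same for the moment, N m; "width": opening from 0.0 (shut) to 1.0 (fully open).
Only numpy, scipy, OpenCV 4.12 (cv2) and the standard library are available. Lean on these libraries where they do the work, as an engineer would, in place of code of your own. Each camera call takes 0.05 s, during which the arm holds its last target. There are 200 camera calls.

## Working session

There is one attempt and no reset: what is moved stays moved. The work goes in short steps, Python scripts to look and compute and a tool call to move; the robot and the scene stay as the last step left them, time stands still between calls to the robot, and variables do not carry over. Pictures are saved under pics/ and viewed, about 8 in all and at most 12, crops included, and the job is handed in when it is done.

Besides the shell and the picture viewer there is one more tool, called after ">>>" as name(argument=value, ...), one argument or row to a line, values as JSON. play_rows: Moves the arm, as the interface text tells. Its arguments: {"type":"object","properties":{"increments":{"type":"array","items":{"type":"array","items":{"type":"array","items":{"type":"number"}}}},"newtons":{"type":"number"}},"required":["increments"]}

```bash
mkdir -p pics; cat > h.py <<'E'
import numpy as np, cv2
from bench import manip
def grab(n,f=None):
    s=manip.sense(); im=manip.get_image(n)
    m=manip.camera_model(n)
    if f: cv2.imwrite('pics/'+f,im[:,:,::-1])
    return s,im,m
E
python3 - <<'E'
from h import *
for n in ['scene','side','wrist']:
    s,im,m=grab(n,n+'0.png'); print(n,{k:(np.round(v,4).tolist() if not isinstance(v,str) else v) for k,v in m.items()})
print(s)
a=cv2.imread('pics/scene0.png');b=cv2.imread('pics/side0.png')
E
```

```text
scene {'fovy': 52.3053, 'cx': 321.1034, 'cy': 198.3381, 'cam_to_world': [[-0.7731, -0.5259, 0.3546, 0.8221], [0.6342, -0.6442, 0.4275, 0.4687], [0.0036, 0.5554, 0.8316, 0.9137], [0.0, 0.0, 0.0, 1.0]]}
side {'fovy': 46.5769, 'cx': 317.5142, 'cy': 197.233, 'cam_to_world': [[-0.9384, 0.1807, -0.2945, 0.0896], [-0.3452, -0.5264, 0.777, 1.013], [-0.0146, 0.8308, 0.5564, 0.8183], [0.0, 0.0, 0.0, 1.0]]}
wrist {'fovy': 70.6186, 'cx': 319.5826, 'cy': 194.5257, 'tool_from_camera': [[-0.0006, 0.9632, 0.2687, 0.0691], [1.0, 0.0004, 0.0008, -0.0001], [0.0006, 0.2687, -0.9632, -0.1266], [0.0, 0.0, 0.0, 1.0]]}
{'time_s': 0.1, 'joint_pos': array([ 7.01520230e+01,  1.72123371e+01,  8.71755542e+01,  9.62708771e-04,
        7.56700627e+01, -3.81723291e+00]), 'qd': array([-0.00420608, -0.09855862, -0.11364163, -0.0175899 , -0.01033024,
       -0.0181357 ]), 'joint_torque': array([ 2.33050436e-03, -5.44378960e+01, -3.62362683e+01,  2.67766225e-06,
        3.04120942e-03, -1.75254405e-05]), 'tool_pos': array([0.15183363, 0.52843706, 0.24778786]), 'tool_rot': array([-1.79942237e+02, -4.78867282e-03,  1.63969015e+02]), 'ft_force': array([-0.3935689 ,  0.73158164,  0.03792338]), 'torque': array([0.0045617 , 0.02803248, 0.03001745]), 'width': 1.002367426113704}
```

View pics/scene0.png

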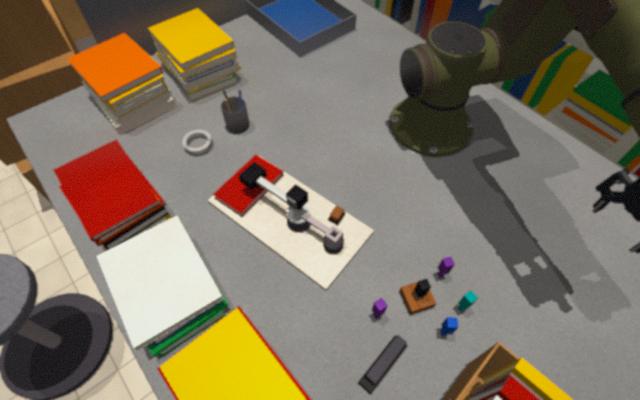

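View pics/side0.png

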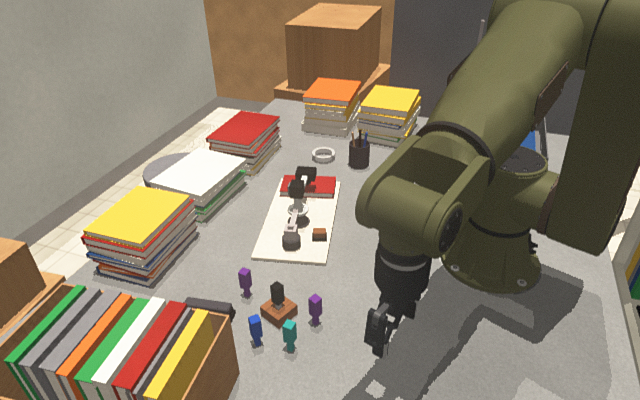

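The key is the black post on the wooden holder, at scene (422,286) and side (278,290). The look-alikes in the scene view are purple (446,266), purple (379,308), turquoise (468,300) and blue (450,325), and I'll leave them alone. The stand has its knob at (333,236) and its mast head at (297,196). The camera arm runs toward the upper left.

```bash
cat >> h.py <<'E'
from scipy.spatial.transform import Rotation as Ro
def ctw(m,s):
    if 'cam_to_world' in m: return np.array(m['cam_to_world'])
    T=np.eye(4);T[:3,:3]=Ro.from_euler('xyz',s['tool_rot'],degrees=True).as_matrix();T[:3,3]=s['tool_pos']
    return T@np.array(m['tool_from_camera'])
def ray(m,s,u,v):
    f=200/np.tan(np.radians(m['fovy']/2)); T=ctw(m,s)
    d=T[:3,:3]@np.array([(u-m['cx'])/f,-(v-m['cy'])/f,-1]); return T[:3,3],d/np.linalg.norm(d)
def onz(m,s,u,v,z):
    o,d=ray(m,s,u,v); return o+d*(z-o[2])/d[2]
def proj(m,s,p):
    f=200/np.tan(np.radians(m['fovy']/2)); q=np.linalg.inv(ctw(m,s))@np.append(p,1)
    return np.array([m['cx']+f*q[0]/-q[2], m['cy']-f*q[1]/-q[2]])
def tri(rs):
    A=0;b=0
    for o,d in rs:
        P=np.eye(3)-np.outer(d,d);A=A+P;b=b+P@o
    return np.linalg.solve(A,b)
E
python3 - <<'E'
from h import *
M={n:manip.camera_model(n) for n in ['scene','side']}
a=cv2.imread('pics/scene0.png');b=cv2.imread('pics/side0.png')
for (n,im) in (('scene',a),('side',b)):
    # wood holder
    B,G,R=[im[:,:,i].astype(int) for i in range(3)]
    w=((R-B>50)&(G-B>10)&(R>90)&(R-G>25)).astype('uint8')
    k,l,st,c=cv2.connectedComponentsWithStats(w)
    for i in range(1,k):
        if 60<st[i,4]<3000: print(n,'wood',st[i],c[i].round(1),onz(M[n],None,*c[i],.03).round(3))
    w=((B>150)&(R>190)&(R-B<60)&(R-B>8)).astype('uint8')
    k,l,st,c=cv2.connectedComponentsWithStats(w)
    for i in range(1,k):
        if st[i,4]>3000:
            ct=max(cv2.findContours((l==i).astype('uint8'),0,2)[0],key=cv2.contourArea)
            r=cv2.approxPolyDP(cv2.convexHull(ct),8,True)[:,0]
            print(n,'white',st[i],[(tuple(p.tolist()),onz(M[n],None,*p,.012)[:2].round(3).tolist()) for p in r])
P=lambda u,v,u2,v2:tri([ray(M['scene'],None,u,v),ray(M['side'],None,u2,v2)]).round(3)
print('keytop',P(423,281,277.5,284),'knob',P(334,233,292,238),'head',P(297,193,298,186))
c1=cv2.resize(a[120:345,200:480],None,fx=2.85,fy=2.85,interpolation=2)[:600]
cv2.imwrite('pics/c1.png',c1[:, :800])
E
```

```text
scene wood [430   0  22  29 324] [440.2  11.5] [-0.439 -0.357  0.03 ]
scene wood [ 148    8   85   56 2643] [189.3  35. ] [ 0.365 -0.823  0.03 ]
scene wood [190  48  45  21 164] [214.7  57.3] [ 0.36  -0.658  0.03 ]
scene wood [167  53  18  20  85] [175.7  64.3] [ 0.48  -0.709  0.03 ]
scene wood [562 107  55  35 315] [585.9 122.6] [-0.34   0.304  0.03 ]
scene wood [248 156  33  25 182] [266.9 167.6] [ 0.496 -0.158  0.03 ]
scene wood [ 15 158  17  16 183] [ 23.3 165.7] [ 1.011 -0.587  0.03 ]
scene wood [628 158  12  13  68] [634. 164.] [-0.3    0.475  0.03 ]
scene wood [220 176  29  36 345] [234.8 193.4] [ 0.611 -0.141  0.03 ]
scene wood [330 206  14  13 116] [336.4 212.1] [0.442 0.072 0.03 ]
scene wood [401 282  35  30 484] [416.7 297.9] [0.45  0.358 0.03 ]
scene wood [ 455  342  118   58 1426] [516.2 377. ] [0.415 0.599 0.03 ]
scene wood [500 377  35  23 291] [516.  391.2] [0.438 0.615 0.03 ]
scene white [   0  161  106  145 6719] [((0, 161), [1.06, -0.667]), ((54, 211), [1.001, -0.404]), ((105, 305), [1.0, -0.08]), ((37, 301), [1.116, -0.186]), ((0, 252), [1.144, -0.369])]
scene whi
[... 1226 characters left out ...]
97  37  24 388] [278.1 308.1] [0.436 0.362 0.03 ]
side wood [ 143  307   86   93 2203] [191.8 361.8] [0.541 0.55  0.03 ]
side wood [120 308  59  76 941] [149.5 344.9] [0.647 0.544 0.03 ]
side white [  29  107  212  173 5174] [((240, 110), [1.072, -0.645]), ((237, 156), [0.884, -0.27]), ((67, 279), [0.982, 0.435]), ((39, 270), [1.076, 0.433]), ((29, 247), [1.177, 0.371]), ((218, 107), [1.181, -0.644])]
side white [ 196  165  161  144 7279] [((196, 230), [0.785, 0.156]), ((267, 165), [0.753, -0.246]), ((336, 177), [0.5, -0.247]), ((354, 293), [0.293, 0.243]), ((252, 308), [0.501, 0.367]), ((209, 268), [0.666, 0.282])]
keytop [0.438 0.349 0.092] knob [0.495 0.125 0.042] head [0.523 0.02  0.132]
```

View pics/c1.png

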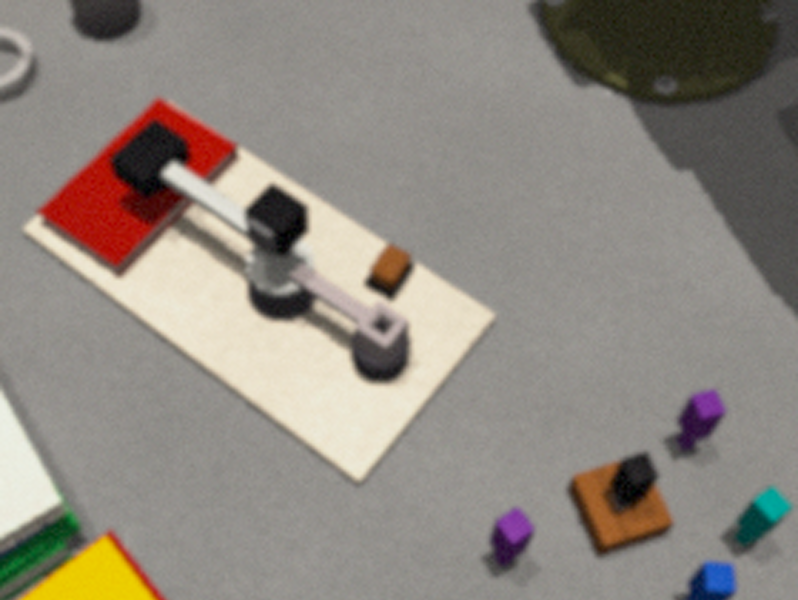

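The crop confirms the choice: a black key in the wooden holder at crop (632,480). The knob's recess is at (382,323), and the bar lies over the mast flange. Moving above the key for a closer look.

>>> play_rows(
  increments=[
    [[30,-18,0,0,0,0,1],[60,-37,0,0,0,0,1],[90,-56,0,0,0,0,1],[120,-75,0,0,0,0,1],[150,-94,0,0,0,0,1],[180,-113,0,0,0,0,1],[210,-131,0,0,0,0,1],[240,-150,0,0,0,0,1],[265,-166,0,0,0,0,1],[285,-179,0,0,0,0,1],[285,-179,0,0,0,0,1],[285,-179,0,0,0,0,1]],
  ],
)

```text
time_s: 1.15
tool_pos: [0.4374, 0.3488, 0.2474]
tool_rot: [-179.9, -0.0, 163.9]
ft_force: [0.5, 0.1, 0.6]
width: 0.996
```

```bash
python3 - <<'E'
from h import *
s,im,m=grab('wrist','w1.png'); print(s['tool_pos'],s['tool_rot'],s['qd'].round(1))
im=im[:,:,::-1]
B,G,R=[im[:,:,i].astype(int) for i in range(3)]
w=((R-B>50)&(G-B>10)&(R>90)&(R-G>25)).astype('uint8')
k,l,st,c=cv2.connectedComponentsWithStats(w)
for i in range(1,k):
    if st[i,4]>800:
        ct=max(cv2.findContours((l==i).astype('uint8'),0,2)[0],key=cv2.contourArea)
        r=cv2.approxPolyDP(cv2.convexHull(ct),6,True)[:,0]
        print(st[i],[(tuple(p.tolist()),onz(m,s,*p,.03)[:2].round(4).tolist()) for p in r])
print('exp key', proj(m,s,[.438,.35,.094]))
E
```

```text
[0.43739218 0.34875586 0.24740995] [-1.79915968e+02 -3.89874972e-02  1.63854920e+02] [ 2.4 -0.8  0.6  0.2 -0.   0.7]
[ 556  135   84  205 2179] [((638, 339), [0.8048, 0.729]), ((585, 327), [0.7616, 0.6551]), ((556, 166), [0.5087, 0.6297]), ((639, 135), [0.498, 0.7269])]
exp key [321.47896523 186.34397193]
```

View pics/w1.png

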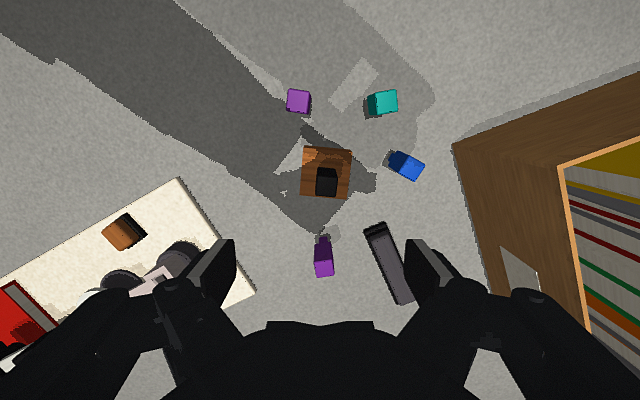

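The wrist view shows the black key at (327,182) in its holder. The purple, blue and turquoise look-alikes stand around it. The holder's edges are nearly parallel to the picture axes.

```bash
cat > q.py <<'E'
from h import *
import sys
m=manip.camera_model('wrist');s=manip.sense()
im=cv2.imread('pics/w1.png')
x0,y0=285,130; c=im[y0:215,x0:370]
hsv=cv2.cvtColor(c,cv2.COLOR_BGR2HSV)
w=((hsv[:,:,1]>90)&(hsv[:,:,0]<22)).astype('uint8')
w=cv2.morphologyEx(w,cv2.MORPH_OPEN,np.ones((3,3)))
ct=np.vstack(cv2.findContours(w,0,1)[0]); h=cv2.convexHull(ct)[:,0]+[x0,y0]
pts=np.array([onz(m,s,*p,.03)[:2] for p in h],np.float32)
r=cv2.minAreaRect(pts*1000); print('holder',r)
g=c.max(2)
print('black levels',np.unique(g[g<60],return_counts=True))
b=(g<45).astype('uint8');k,l,st,cc=cv2.connectedComponentsWithStats(b)
i=1+st[1:,4].argmax(); print(st[i]+[x0,y0,0,0,0],cc[i]+[x0,y0])
ct=max(cv2.findContours((l==i).astype('uint8'),0,1)[0],key=cv2.contourArea)[:,0]+[x0,y0]
for z in(.094,.0):print('r',cv2.minAreaRect(np.array([onz(m,s,*p,.094)[:2] for p in ct],np.float32)*1000));break
big=cv2.resize(c,None,fx=7,fy=7,interpolation=0); big=np.clip(big.astype(int)*2,0,255).astype('uint8'); cv2.imwrite('pics/c2.png',big)
E
python3 q.py
```

```text
holder ((436.9005432128906, 355.736572265625), (60.05018615722656, 63.04401779174805), 68.49064636230469)
black levels (array([ 5,  6,  7,  8,  9, 10, 11, 12, 13, 14, 15, 16, 17, 18, 19, 20, 21,
       22, 23, 24, 25, 26, 27, 28, 29, 30, 31, 32, 34, 35, 36, 37, 38, 39,
       41, 42, 45, 47, 48, 49, 50, 51, 52, 53, 54, 55, 56, 57, 58, 59],
      dtype=uint8), array([ 2,  1,  5, 11, 12, 16, 25, 35, 28, 23, 21,  9, 12, 12,  9, 10, 22,
       27, 45, 53, 61, 64, 34, 20, 18,  6,  5,  1,  1,  1,  3,  4,  3,  3,
        1,  1,  1,  1,  3,  3,  2,  4,  7,  4,  3,  4,  5,  9, 25, 27]))
[315 167  23  30 604] [325.94039735 181.80298013]
r ((434.12298583984375, 356.708740234375), (22.145648956298828, 29.8985538482666), 68.60477447509766)
```

View pics/c2.png

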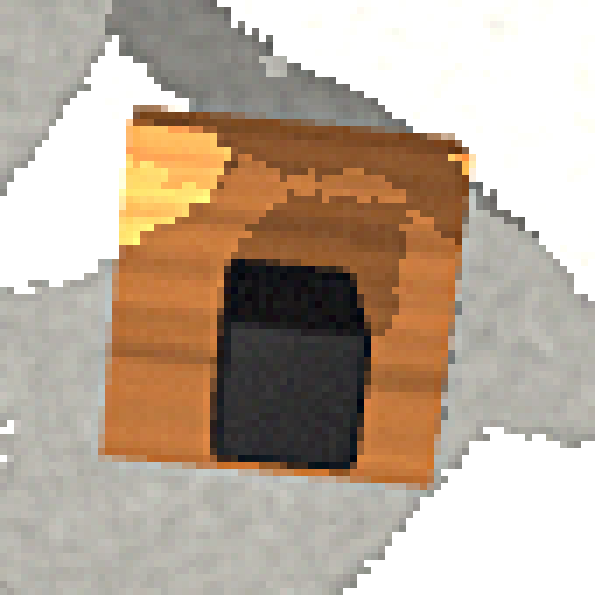

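```bash
python3 - <<'E'
from h import *
m=manip.camera_model('wrist');s=manip.sense()
p=onz(m,s,326.4,186.6,.094);print('key',p,'shift',(p-s['tool_pos'])*1000, s['tool_rot'])
for n,u,v in(('blue',405,168),('pur1',298,99),('pur2',323,262),('turq',384,101)):
    q=onz(m,s,u,v,.08);d=(q-p)[:2]*1000
    a=np.radians(68.5);print(n,'along jaw',d@[np.cos(a),np.sin(a)],'across',d@[-np.sin(a),np.cos(a)])
E
```

```text
key [0.43896635 0.35543836 0.094     ] shift [   2.29920278    6.02468535 -153.52805681] [-1.79927657e+02 -3.72184128e-02  1.63930965e+02]
blue along jaw 81.03816426497414 across 24.47703829797364
pur1 along jaw -36.27014667397455 across 82.6619195317788
pur2 along jaw 5.7707711125908725 across -93.31518129255136
turq along jaw 48.631485936421655 across 88.79069729404412
```

The measured key point agrees with the holder centre to 2 mm, and the blue look-alike is 81 mm off along the jaw axis, so half-open jaws clear it. Descending.

>>> play_rows(
  increments=[
    [[2,6,-10,0,0,-3,0.1],[2,6,-30,0,0,-5.4,0.1],[2,6,-60,0,0,-5.4,0.1],[2,6,-85,0,0,-5.4,0.1],[2,6,-110,0,0,-5.4,0.1],[2,6,-130,0,0,-5.4,0.1],[2,6,-150,0,0,-5.4,0.1],[2,6,-165,0,0,-5.4,0.1],[2,6,-175,0,0,-5.4,0.1],[2,6,-180,0,0,-5.4,0.1],[2,6,-180,0,0,-5.4,0.1],[2,6,-180,0,0,-5.4,0.1]],
  ],
  newtons=60,
)

```text
time_s: 2.2
tool_pos: [0.4387, 0.3559, 0.0682]
tool_rot: [-180.0, -0.0, 158.6]
ft_force: [0.1, -0.2, -0.6]
width: 0.552
```

```bash
python3 - <<'E'
from h import *
s,im,m=grab('wrist','w2.png')
print(s['tool_pos'],s['tool_rot'],s['ft_force'],s['width'])
E
```

```text
[0.43867277 0.35586399 0.06821374] [-1.79963329e+02 -1.19062271e-02  1.58558370e+02] [ 0.0887518  -0.22117691 -0.63875892] 0.551955646568742
```

View pics/w2.png

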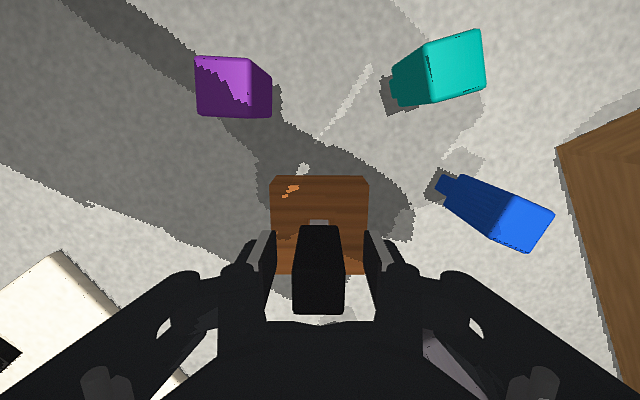

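The key stands centred between the pads and the look-alikes are clear. Gripping and lifting straight up.

>>> play_rows(
  increments=[
    [[0,0,0,0,0,0,-1],[0,0,0,0,0,0,-1],[0,0,0,0,0,0,-1],[0,0,0,0,0,0,-1],[0,0,0,0,0,0,-1],[0,0,10,0,0,0,-1],[0,0,25,0,0,0,-1],[0,0,50,0,0,0,-1],[0,0,80,0,0,0,-1],[0,0,110,0,0,0,-1],[0,0,145,0,0,0,-1],[0,0,180,0,0,0,-1]],
  ],
  newtons=60,
)

```text
time_s: 3.25
tool_pos: [0.4384, 0.3555, 0.2507]
tool_rot: [-180.0, -0.0, 158.5]
ft_force: [0.2, 0.2, -0.1]
width: 0.254
```

>>> play_rows(
  increments=[
    [[6,-20,0,0,0,-5,-1],[12,-40,0,0,0,-10,-1],[18,-60,0,0,0,-15,-1],[24,-80,0,0,0,-20,-1],[30,-100,0,0,0,-25,-1],[36,-125,0,0,0,-30,-1],[42,-150,0,0,0,-35,-1],[50,-175,0,0,0,-40,-1],[58,-200,0,0,0,-45,-1],[65,-225,0,0,0,-50,-1],[70,-246,0,0,0,-53,-1],[70,-246,0,0,0,-53,-1]],
  ],
)

```text
time_s: 4.25
tool_pos: [0.5089, 0.1064, 0.2512]
tool_rot: [-180.0, 0.0, 105.2]
ft_force: [-0.2, -0.2, -1.0]
width: 0.249
```

```bash
python3 - <<'E'
from h import *
s,im,m=grab('wrist','w3.png')
print(s['tool_pos'],s['tool_rot'],s['ft_force'],s['width'],s['qd'].round(1),s['joint_pos'].round(0))
print(proj(m,s,[.507,.128,.075]))
E
```

```text
[0.50892131 0.10644105 0.25124283] [-1.79989049e+02  3.58481103e-02  1.05181591e+02] [-0.18091272 -0.16729498 -1.00918055] 0.24868405357478232 [ 3.7  0.   0.1  0.9  0.  -1.3] [ 8. 13. 92. -0. 75. -7.]
[324.14405399 160.93361254]
```

View pics/w3.png

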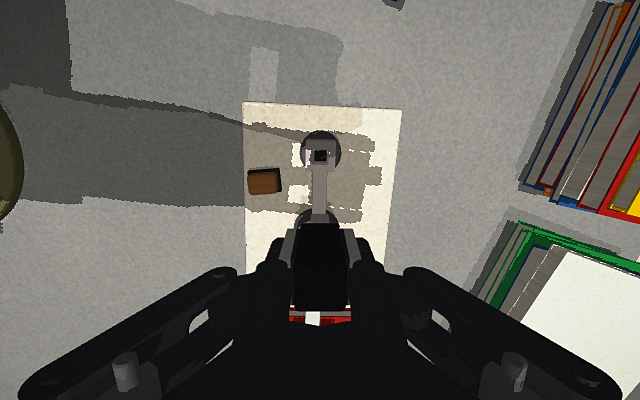

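The recess is the dark square at (321,156), the bar runs down to the mast, and the stamp is at (264,181). Measuring recess and bar.

```bash
python3 - <<'E'
from h import *
s,im,m=grab('wrist','w4.png')
print(s['tool_pos'],s['tool_rot'],s['qd'].round(1))
c=im[120:225,270:375,::-1]; cv2.imwrite('pics/c3.png',cv2.resize(np.clip(c*1.5,0,255).astype('uint8'),None,fx=5.7,fy=5.7,interpolation=0))
g=c.max(2)
b=(g[20:55,35:65]<60).astype('uint8')
k,l,st,cc=cv2.connectedComponentsWithStats(b)
for i in range(1,k):
    if st[i,4]>20:
        ct=max(cv2.findContours((l==i).astype('uint8'),0,1)[0],key=cv2.contourArea)[:,0]+[305,140]
        P=np.array([onz(m,s,*p,.075)[:2] for p in ct],np.float32)*1000
        print(st[i],cc[i]+[305,140],onz(m,s,*(cc[i]+[305,140]),.075),cv2.minAreaRect(P))
E
```

```text
[0.50859185 0.10796267 0.2511653 ] [-1.79985489e+02  5.68166249e-03  1.05374530e+02] [ 2.8  0.   0.1  0.5 -0.1 -0.5]
[ 0  0 30  7 38] [317.23684211 140.60526316] [0.49371428 0.14848047 0.075     ] ((496.6497802734375, 146.6839141845703), (30.73838233947754, 6.2799177169799805), 15.345409393310547)
[  9  11  13  12 140] [319.93571429 156.83571429] [0.50101474 0.1326761  0.075     ] ((501.0354309082031, 132.98764038085938), (12.94436264038086, 11.81189250946045), 15.038119316101074)
```

View pics/c3.png

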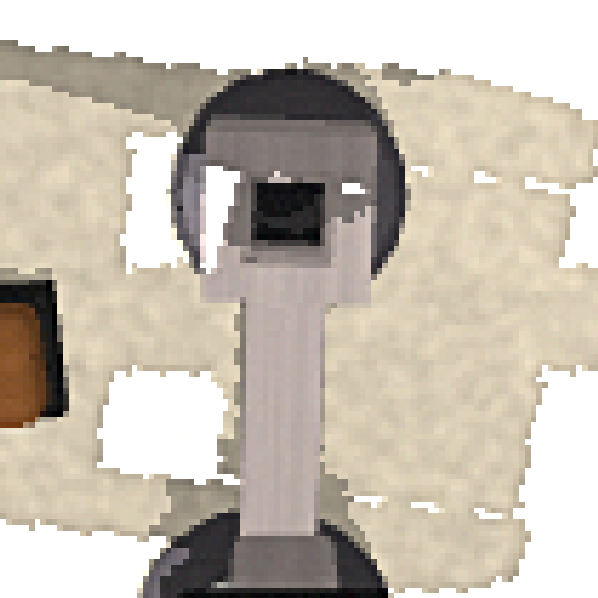

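The recess centre is near (320,157), aligned within half a degree with the jaws. The arm was still settling, so I'll go lower, let it rest and measure once more.

>>> play_rows(
  increments=[
    [[-1,0,-20,0,0,0,-1],[-1,0,-40,0,0,0,-1],[-1,0,-50,0,0,0,-1],[-1,0,-50,0,0,0,-1],[-1,0,-50,0,0,0,-1],[-1,0,-50,0,0,0,-1]],
  ],
)

```text
time_s: 4.85
tool_pos: [0.5077, 0.1094, 0.2023]
tool_rot: [179.9, 0.0, 105.5]
ft_force: [-0.8, -0.0, -0.3]
width: 0.25
```

```bash
python3 - <<'E'
from h import *
s,im,m=grab('wrist','w5.png')
print(s['tool_pos'],s['tool_rot'],s['qd'].round(1))
u,v=proj(m,s,[.501,.1325,.075]).round().astype(int);print(u,v)
x0,y0=u-22,v-22;c=im[y0:y0+44,x0:x0+44,::-1]
g=c.max(2)
for t in (50,70):
  k,l,st,cc=cv2.connectedComponentsWithStats((g<t).astype('uint8'))
  for i in range(1,k):
    if st[i,4]>60:
        ct=max(cv2.findContours((l==i).astype('uint8'),0,1)[0],key=cv2.contourArea)[:,0]+[x0,y0]
        P=np.array([onz(m,s,*p,.075)[:2] for p in ct],np.float32)*1000
        print(t,st[i],cc[i]+[x0,y0],onz(m,s,*(cc[i]+[x0,y0]),.073).round(4),cv2.minAreaRect(P))
# held key pixel extent: dark below
cv2.imwrite('pics/c4.png',cv2.resize(im[100:340,220:420,::-1],None,fx=2.5,fy=2.5,interpolation=0))
E
```

```text
[0.5077494  0.10941416 0.20229595] [1.79927741e+02 1.69831979e-03 1.05540910e+02] [-0.3 -0.2 -0.1 -0.  -0.2  0. ]
320 166
50 [  2   0  42  13 128] [322.2109375 146.2109375] [0.4979 0.1503 0.073 ] ((497.339111328125, 148.86386108398438), (37.16022491455078, 10.1246337890625), 8.391921043395996)
50 [ 15  16  15  13 172] [320.40697674 165.61627907] [0.501  0.1329 0.073 ] ((500.70233154296875, 132.73934936523438), (12.78177547454834, 11.004728317260742), 15.498127937316895)
70 [  0   0  44  34 267] [322.6329588  154.25093633] [0.5002 0.1434 0.073 ] ((499.01141357421875, 137.26321411132812), (39.23786544799805, 29.95322608947754), 15.502117156982422)
70 [ 15  16  15  13 187] [320.18716578 165.76470588] [0.5009 0.1327 0.073 ] ((500.70233154296875, 132.73934936523438), (12.78177547454834, 11.004728317260742), 15.498127937316895)
```

View pics/c4.png

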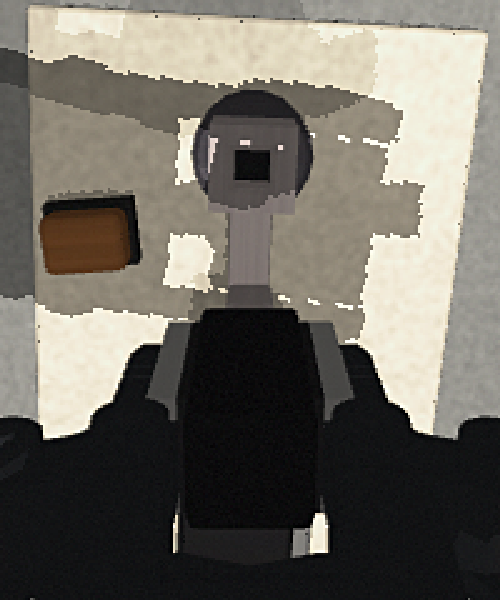

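Settled reading: recess at (0.501, 0.133), aligned with the jaws to 0.1°. The key tip should meet the mouth at TCP z ≈ 0.129 and be seated at 0.113.

>>> play_rows(
  increments=[
    [[-4,12,-10,0,0,0,-1],[-7,24,-30,0,0,0,-1],[-7,24,-50,0,0,0,-1],[-7,24,-62,0,0,0,-1],[-7,24,-66,0,0,0,-1],[-7,24,-66,0,0,0,-1],[-7,24,-66,0,0,0,-1],[-7,24,-70,0,0,0,-1],[-7,24,-73,0,0,0,-1],[-7,24,-76,0,0,0,-1],[-7,24,-79,0,0,0,-1],[-7,24,-80,0,0,0,-1]],
  ],
)

```text
time_s: 5.9
tool_pos: [0.5013, 0.1334, 0.1223]
tool_rot: [179.8, 0.0, 105.5]
ft_force: [4.0, -0.4, 1.8]
width: 0.253
```

>>> play_rows(
  increments=[
    [[0,0,-3,0,0,0,-1],[0,0,-5,0,0,0,-1],[0,0,-7,0,0,0,-1],[0,0,-8,0,0,0,-1],[0,0,-9,0,0,0,-1],[0,0,-10,0,0,0,-1],[0,0,-10,0,0,0,-1]],
  ],
)

```text
time_s: 6.48
tool_pos: [0.5016, 0.1334, 0.1142]
tool_rot: [179.8, 0.0, 105.5]
ft_force: [-5.8, -0.8, 23.3]
width: 0.248
```

Seated: 16 mm past the mouth, with 23 N of upward contact force. Now turning counter-clockwise.

>>> play_rows(
  increments=[
    [[0,0,0.5,0,0,4,-1],[0,0,0.5,0,0,8,-1],[0,0,0.5,0,0,12,-1],[0,0,0.5,0,0,17,-1],[0,0,0.5,0,0,22,-1],[0,0,0.5,0,0,27,-1],[0,0,0.5,0,0,32,-1],[0,0,0.5,0,0,37,-1],[0,0,0.5,0,0,42,-1],[0,0,0.5,0,0,46,-1],[0,0,0.5,0,0,49,-1],[0,0,0.5,0,0,49,-1]],
  ],
  newtons=80,
)

```text
time_s: 7.48
tool_pos: [0.5015, 0.1327, 0.115]
tool_rot: [179.8, 0.0, 154.7]
ft_force: [-1.8, -7.1, 7.7]
width: 0.248
```

```bash
python3 - <<'E'
from h import *
s,im,m=grab('scene','s2.png'); _,im2,_=grab('side','d2.png')
print(s['tool_rot'],s['torque'],s['ft_force'])
a=im[120:300,220:400,::-1];b=im2[130:280,220:370,::-1]
cv2.imwrite('pics/c5.png',np.hstack([cv2.resize(a,(400,400)),cv2.resize(b,(400,400))]))
E
```

```text
[1.79838999e+02 2.90635913e-02 1.54719175e+02] [-1.32787592  0.30660494 -0.13809672] [-1.80580479 -7.0683191   7.67159346]
```

View pics/c5.png

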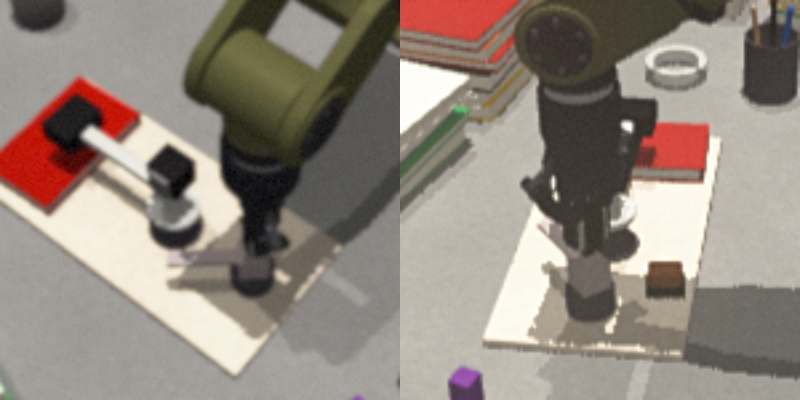

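The bar now points well away from the mast (left crop, tip at about (175,258), with the flange free), and the wrist torque of 0.14 N m matches the knob's friction. Releasing the key, going up, then over to the mast.

>>> play_rows(
  increments=[
    [[0,0,0,0,0,-3,-1],[0,0,0,0,0,-3,0.1],[0,0,0,0,0,-3,0.1],[0,0,0,0,0,-3,0.1],[0,0,0,0,0,-3,0.1],[0,0,10,0,0,-3,0.1],[0,0,30,0,0,-3,0.1],[0,0,55,0,0,-3,0.1],[0,0,85,0,0,-3,0.1],[0,0,115,0,0,-3,0.1],[0,0,140,0,0,-5,0.1],[0,0,140,0,0,-5,0.1]],
  ],
)

```text
time_s: 8.58
tool_pos: [0.5027, 0.133, 0.261]
tool_rot: [179.5, 0.4, 149.5]
ft_force: [-0.1, 0.1, 0.9]
width: 0.55
```

>>> play_rows(
  increments=[
    [[2,-10,0,0,0,-5,1],[5,-20,0,0,0,-10,1],[7,-30,0,0,0,-15,1],[10,-45,0,0,0,-20,1],[13,-60,0,0,0,-25,1],[17,-75,0,0,0,-30,1],[20,-90,0,0,0,-36,1],[23,-100,0,0,0,-42,1],[25,-107,0,0,0,-48,1],[25,-107,0,0,0,-48,1],[25,-107,0,0,0,-48,1],[25,-107,0,0,0,-48,1]],
  ],
)

```text
time_s: 9.58
tool_pos: [0.5276, 0.0264, 0.2611]
tool_rot: [179.5, 0.4, 101.7]
ft_force: [0.3, 0.7, 0.1]
width: 1.0
```

```bash
python3 - <<'E'
from h import *
s,im,m=grab('wrist','w6.png')
print(s['tool_pos'],s['tool_rot'],s['width'],s['qd'].round(1),s['ft_force'])
for n,p in(('headtop',[.523,.025,.145]),('key',[.501,.133,.14])): print(n,proj(m,s,p).round())
E
```

```text
[0.52756297 0.02642875 0.26109747] [179.53114262   0.37272059 101.67403876] 0.9996810403531384 [ 0.3 -0.   0.1 -0.1 -0.1  0.6] [0.33957796 0.72471804 0.12300796]
headtop [314. 195.]
key [314.  61.]
```

View pics/w6.png

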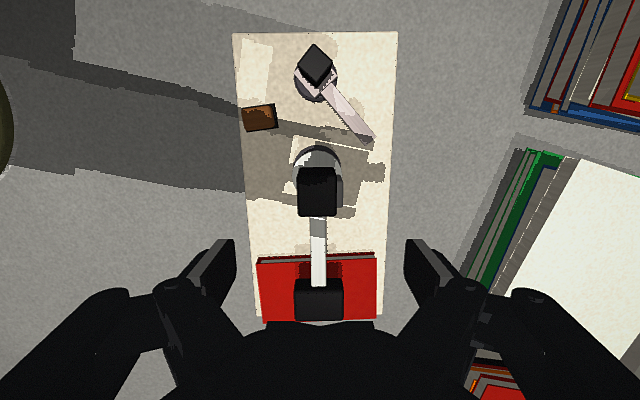

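The key stands in the knob at (316,64), with the bar swung about 40° aside and the stamp and books in place. The head's top centre is at (317,195), i.e. about (0.526, 0.0255), so the jaws are already centred on it to 1 mm. Descending.

>>> play_rows(
  increments=[
    [[-1,-0.5,-25,0,0,0,1],[-1,-0.5,-55,0,0,0,1],[-1,-0.5,-85,0,0,0,1],[-1,-0.5,-110,0,0,0,1],[-1,-0.5,-128,0,0,0,1],[-1,-0.5,-138,0,0,0,1],[-1,-0.5,-138,0,0,0,1],[-1,-0.5,-138,0,0,0,1]],
  ],
)

```text
time_s: 10.3
tool_pos: [0.5268, 0.0263, 0.1237]
tool_rot: [179.5, 0.4, 101.7]
ft_force: [0.6, -0.5, -0.0]
width: 0.996
```

>>> play_rows(
  increments=[
    [[0,0,0,0,0,0,-1],[0,0,0,0,0,0,-1],[0,0,0,0,0,0,-1],[0,0,0,0,0,0,-1],[0,0,0,0,0,0,-1],[0,0,0,0,0,0,-1],[0,0,0,0,0,0,-1],[0,0,0,0,0,0,-1]],
  ],
  newtons=70,
)

```text
time_s: 10.97
tool_pos: [0.526, 0.026, 0.1249]
tool_rot: [179.6, 0.4, 101.8]
ft_force: [-15.7, -2.8, 19.0]
width: 0.41
```

The opening stopped at the pressed width, so the button is in. Pulling straight up.

>>> play_rows(
  increments=[
    [[0,0,5,0,0,0,-1],[0,0,15,0,0,0,-1],[0,0,30,0,0,0,-1],[0,0,45,0,0,0,-1],[0,0,60,0,0,0,-1],[0,0,75,0,0,0,-1],[0,0,90,0,0,0,-1],[0,0,105,0,0,0,-1],[0,0,120,0,0,0,-1],[0,0,135,0,0,0,-1],[0,0,143,0,0,0,-1],[0,0,146,0,0,0,-1]],
  ],
)

```text
time_s: 11.97
tool_pos: [0.5258, 0.026, 0.2717]
tool_rot: [179.6, 0.4, 101.8]
ft_force: [1.1, -0.3, -7.9]
width: 0.412
```

>>> play_rows(
  increments=[
    [[0,0,1,0,0,0,-1],[0,0,2,0,0,0,-1],[0,0,3,0,0,0,-1],[0,0,4,0,0,0,-1],[0,0,5,0,0,0,-1],[0,0,5,0,0,0,-1],[0,0,5,0,0,0,-1]],
  ],
)

```text
time_s: 12.55
tool_pos: [0.5258, 0.026, 0.2754]
tool_rot: [179.7, 0.4, 101.8]
ft_force: [6.0, -0.7, -17.6]
width: 0.413
```

```bash
python3 - <<'E'
from h import *
s,im,m=grab('side','d3.png'); s2,im2,m2=grab('scene','s3.png')
print(s2['tool_pos'],s2['ft_force'],s2['width'],s2['time_s'])
a=im2[90:310,180:400,::-1];b=im[110:280,220:390,::-1]
cv2.imwrite('pics/c6.png',np.hstack([cv2.resize(a,(400,400)),cv2.resize(b,(400,400))]))
E
```

```text
[0.52579629 0.02600335 0.27537599] [  6.25556873  -0.29646591 -17.36962645] 0.41188422175676725 12.6
```

View pics/c6.png

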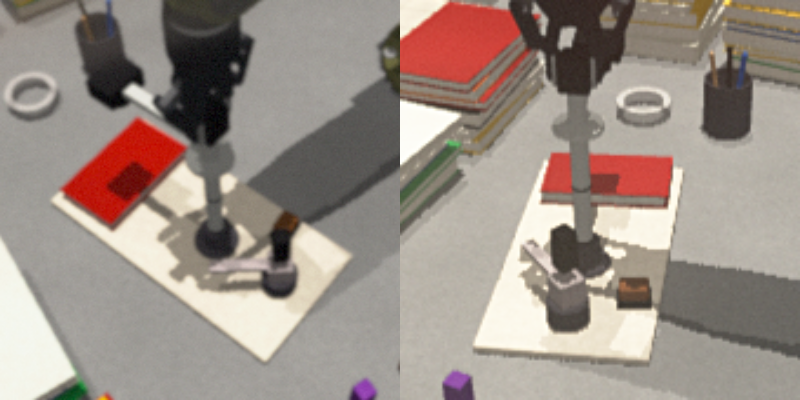

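The mast is up at full height, held at the head. The key stands in the knob with the bar aside, and the book, stamp, pen cup and tape are in place. The pull rose from 8 to 17 N at a lift of 150.5 mm, which is the end stop. Handing in.

```bash
python3 -c "
from bench import manip
print(manip.close_job())"
```

```text
the job is handed in; nothing more can be done
None
```

The job is done and handed in at about 12.6 s. The black key stands in the knob with the hold-down bar swung clear, and the arm is holding the mast at its second stop with the button squeezed in.

- **Key and bar:** the key bottomed in the recess with 23 N of contact force. I turned the gripper 49° counter-clockwise. The later pictures show the key standing and the bar about 40° aside.
- **Mast height:** the last readings gave a lift of 150.5 mm against 150 mm of travel. The pull rose from 8 N to 17 N at the end, which indicates the second stop.
- **Button:** the opening stayed at 0.41, about 35 mm by nominal scale against 37 mm expected. The same scale read the 22 mm key 1 mm low. I take the button as fully pressed, but did not see it directly.
- **Other things:** the book, stamp, pen cup and tape roll look unmoved in the last picture. I did not check the stapler and most of the look-alikes there, but the arm made no contact near them.
- **Disagreement:** the first scene-camera estimate of the knob was about 7 mm off the wrist-camera one. I used the wrist-camera value, and the key went in.

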